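# Lid a food tub and slide it under the top-load press

### The arm

A 7-joint arm with a two-finger parallel gripper is mounted at the origin on the work surface. World frame = base frame: x ahead of the robot, y to its left, z up, the work surface at z = 0. Lengths are in m, angles in rad, forces in N, time in s.
With the tool pointing down it reaches from about 0.425 to 0.925 m from the base axis. Payload 6.8 kg.
Tool frame: the origin (TCP) lies where the fingers leave the gripper's body, on its centre line; the fingertips stand 73 mm ahead of it and the grasp point (between the pads) lies 54 mm ahead of it; z points along the fingers, y is the line along which they close (so a half turn about z gives the same grasp; the last joint's range is limited). The gripper opens to 85 mm and grips with 20 to 120 N. Pads are 22 mm wide; open, the fingers measure 114 mm over their backs; the gripper's body (76 mm by 85 mm) begins 54 mm behind the grasp point. The pads swing forward as they close: fully open they stand 13 mm farther back than shut.
Start: joints at [1.035, 0.477, 0.022, 1.555, -0.011, 1.109, -0.083], TCP at [0.28, -0.614, 0.304] pointing down, gripper open.
Joint ranges: [-2.96, 2.96], [-0.34, 2.1], [-1.41, 1.46], [0.24, 2.44], [-1.37, 4.51], [0.17, 1.92], [-2.96, 2.96]. Speed limits (rad/s): [2.39, 2.39, 3.14, 3.14, 3.14, 3.14, 3.14].

### API

Orientations are given as a rotation vector (axis times angle).
In Python, from bench import r gives the robot as it stands.
- The arm moves only by the shell command python3 drive.py 'ROWS' [OPENING] [FORCE]. ROWS is a JSON list of rows, 1 to 5 of them, each an object with the fields tx, ty, tz (the shift in parts of the range, where 1.0 means 0.8 m), drx, dry, drz (a rotation vector in shares of 4 rad (1.0 is 4 rad)); a field left out counts as zero; each row is the pose to reach, as a shift and turn from the pose commanded when the command began, along the tool's axes at that moment; what a row does not reach only later rows make up. A row lasts 1/10 s, in which the tool goes at most 0.05 m and 0.15 rad, less where a joint would pass 70% of its speed; a pose out of reach is approached as far as the arm can. OPENING is the finger opening in m, set as the command begins (- or left out keeps the last). The fingers move at their own pace and stop on an object; FORCE is the grip in N (left out, the last holds). Time passes only in rows, so rows that do not move let the fingers close. It prints the time, the measured TCP pose, the force, the opening and the grip force at its end. Input that does not fit is refused with a message, and nothing moves.
- r.get_obs(): the state, without advancing time (a new reading comes with each control period).
- r.grab_frame(name): name is "scene" or "top" or "wrist"; returns (picture, depth): 400x640x3 uint8, blue, green, red; 400x640 float32, m along the optical axis (not along the pixel's ray), 0 where there is no reading.
- r.camera_info(name): a dict with "camera_matrix" (3x3 intrinsics, pixels), "R" (3x3) and "t" (3): a world point X has camera coordinates R X + t. Camera axes: x right, y down, z forward; pixel columns grow to the right and rows downward; lengths in m; the calibration is good to about 2 mm. A picture is of the moment at which its call begins: read the wrist's pose just before it. camera_info takes no time and is no camera call; for the wrist camera it gives the pose at the moment of the call.
- r.hand_in(): hands the job in; it is judged then, once.
The state is a dict: "clock": time; "joints": joint angles; "qvel": joint speeds; "tau": joint torques, N m; "tcp_pos": TCP position; "orientation": TCP orientation; "contact_force": force on the tool from outside, world axes, zero at the start; "moment": the same for the moment, N m; "grip_width": finger opening in m; "gripper_force": force on a finger pad.
Only numpy, scipy, OpenCV 4.12 (cv2) and the standard library are available. Lean on these libraries where they do the work, as an engineer would, in place of code of your own. Each camera call takes 0.05 s, during which the arm holds its last target. There are 200 camera calls.

### The job

Close the blue sample tub with the orange lid: hook the lid's tongue under the yellow bridge at one end of the tub, then press the other end down, firmly but without crushing the tub, until the yellow spring catch snaps over it. Then slide the closed tub under the low plate of the press frame so that it stands centred beneath the plate, squarely inside the red outline, lid still fully snapped, and leave everything else on the table where it is.

Things in the scene. Friction and masses are not known exactly. Their poses are not given: they have to be found in the camera images.
- tub: Blue open plastic tub, 0.6 kg (steel ballast floor), loose. Origin: centre of its underside; z up, x along its length to the yellow catch. Bowl 150 (x) x 100 (y) x 45 mm high, walls 4 mm. Whole tub x -86 to +86 mm. Two blue cheeks beside the catch (54 mm over all) end at x +86, z 0 to 40 mm: a good place to push. Closed with its lid it is 74 mm high and can be carried by the lid's ridge.
- lid: Orange lid, 90 g, loose, right side up. Origin: centre of the skirt's underside; z up, x to the tab end (white mark). Skirt 137 x 87 mm, z 0 to 5 mm, drops into the tub's mouth with 2.5 mm play. Plate 144 x 98 mm, z 5 to 10. Black grip ridge across its middle: 16 mm thick (x), 50 mm long (y), z 10 to 34. Closed: its axes agree with the tub's, its origin 40 mm above the tub's origin.
- lid_tongue (a point): Tip of the lid's tongue, mid-thickness (lid x -84, y 0, z 7.5 mm). Tongue 56 mm wide, 5 mm thick, at the lid's -x end. The lid cannot go on level: put the tongue under the bridge along the lid's own plane with the tab end 10 to 25 degrees higher, then lower the tab end on to the catch. When closed the tongue has 3 mm of height to spare under the bridge.
- lid_press (a point): White mark on top of the lid's plate near the tab end (lid x +55, y 0, z 10 mm): the place to press. The tab beyond it is 34 mm wide, 5 mm thick, ends at lid x +78 mm; closed, it lies under the catch's nose.
- tub_bridge (a point): Middle of the underside of the tub's yellow bridge bar (tub x -82, y 0, z 53 mm). The bar: x -86 to -78, 80 mm wide, z 53 to 58 mm, on two uprights 68 mm apart inside, outside the -x end wall (outer face x -75, rim z 45). Below it is open: the lid's tongue goes between rim and bar, from the bowl's side.
- tub_catch (a point): Tip of the underside of the spring catch's nose when shut (tub x +73.5, y 0, z 51.5 mm). The nose is 36 mm wide; above the tip a lead-in slopes up and outwards from z 53 to 67 mm.
- catch (a joint): Travel of the yellow spring catch in metres: 0 shut, growing outwards (tub +x) to 0.009. A tab pressed down the slope drives it out about 5 mm, then it springs back over the tab with a click. Pressing on the lid's white mark this takes about 5 to 15 N. The lid's own weight does not do it.
- press_spot (a point): Table point under the plate's centre, mid red outline (126 x 198 mm), axes of the fixed press frame. Posts with feet at x -112 and +112 mm (184 mm clear), crossbeam to z 172, grey cylinder on it to 212. Low steel plate 130 (x) x 64 (y) mm, underside z 86. The tub goes in along y from the +y side, its length along y, either way round.
- tape_core: Bystander: cardboard ring, 90 mm across, 50 mm high. Origin at the centre of its underside.
- jar: Bystander: jar, 60 mm across, 85 mm high. Origin at the centre of its underside.
- weight: Bystander: brass weight, 52 mm across, 72 mm high. Origin at the centre of its underside.
- sample_bin: Bystander: green open box, 130 x 90 x 45 mm. Origin at the centre of its underside.
- screwdriver: Bystander: screwdriver with an orange handle, lying flat, about 200 mm long.
- marker: Bystander: red marker with a white cap, lying flat, 135 mm long, 16 mm thick.

How it is judged:
On the way, in this order (a step that is already met when the one before it is completed fails the run):
1. the lid's tongue is under the tub's bridge (x of lid_tongue in the frame of tub below -0.0785 m and z of lid_tongue in the frame of tub between 0.038 and 0.053 m), for 0.1 s.
2. the lid is snapped shut: tab end down under the closed catch (z of lid_press in the frame of tub below 0.0525 m and x of lid_tongue in the frame of tub below -0.0785 m and z of lid_tongue in the frame of tub below 0.053 m and value of joint catch below 0.0015 m), for 0.3 s.
At the end, for the whole second after the job is handed in: Lid flat on the tub (about 2.5 mm), tongue under the bridge, tab under the catch (within 1.5 mm of shut); tub flat on the table and at rest, its centre within 15 mm in each axis of the point under the middle of the plate, its length within 0.12 rad of the frame's y axis (z of lid_press in the frame of tub between 0.047 and 0.0525 m and x of lid_tongue in the frame of tub below -0.0785 m and z of lid_tongue in the frame of tub between 0.044 and 0.0505 m and value of joint catch below 0.0015 m and x of tub in the frame of press_spot between -0.015 and 0.015 m and y of tub in the frame of press_spot between -0.015 and 0.015 m and angle between the x axis of tub and the y axis of press_spot, either way round below 0.12 rad and angle between tub's own z axis and vertical below 0.03 rad and height (world z) of tub below 0.004 m and linear speed of tub below 0.01 m/s); the robot touches nothing.
It fails at once if the tub is crushed: the lid is forced on to it with more than 90 N (contact force between lid and tub above 90 N).
It fails at once if a bystander is moved by more than 30 mm (distance of any of tape_core, jar, weight, sample_bin, screwdriver, marker from where it was at the start of the episode above 0.03 m).
It also fails if it takes over 72 s, if anything falls off the work surface, if the arm or the gripper's body presses on something with over 40 N, if the wrist force passes 120 N, or if a joint passes its speed limit or range.

## Working session

There is one attempt and no reset: what is moved stays moved. The work goes in short steps, Python scripts to look and compute and a shell command to move; the robot and the scene stay as the last step left them, time stands still between calls to the robot, and variables do not carry over. Pictures are saved under pics/ and viewed, at most 13 in all, crops included, and the job is handed in when it is done.

```bash
ls; mkdir -p pics; python3 - <<'E'
from bench import r
import cv2,numpy as np
o=r.get_obs();print(o['clock'],o['tcp_pos'],o['orientation'],o['grip_width'])
for n in ['scene','top']:
    p,d=r.grab_frame(n);cv2.imwrite(f'pics/{n}0.png',p);np.savez(f'{n}0.npz',p=p,d=d)
    c=r.camera_info(n);print(n,c)
E
```

```text
bench.py
drive.py
pics
0.0 [ 0.27984611 -0.61374735  0.3029153 ] [-3.06827635e+00 -6.66545698e-01  7.98401881e-04] 0.08534355535847978
scene {'camera_matrix': array([[390.92947502,   0.        , 317.27236733],
       [  0.        , 390.92947502, 204.19082401],
       [  0.        ,   0.        ,   1.        ]]), 'R': array([[ 0.85358941,  0.52094188, -0.0021641 ],
       [ 0.3718295 , -0.61216034, -0.69785567],
       [-0.36486702,  0.59487753, -0.71623514]]), 't': array([-0.5189669 , -0.128504  ,  1.21839689])}
top {'camera_matrix': array([[432.59812141,   0.        , 326.92960384],
       [  0.        , 432.59812141, 198.48951494],
       [  0.        ,   0.        ,   1.        ]]), 'R': array([[-0.01509039, -0.99985471, -0.00792767],
       [-0.99765827,  0.01558527, -0.06659636],
       [ 0.06671024,  0.00690414, -0.9977485 ]]), 't': array([0.08344477, 0.53433473, 1.1644727 ])}
```

View pics/top0.png

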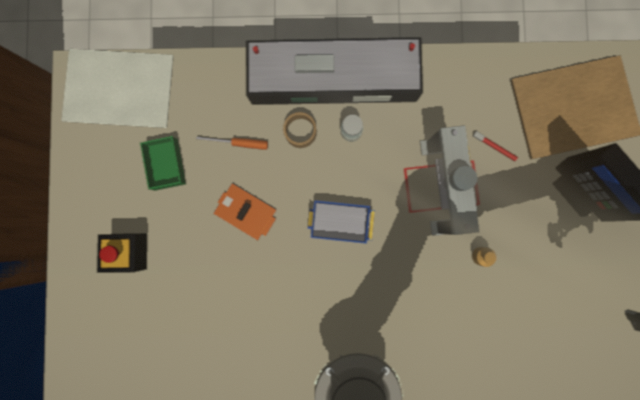

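View pics/scene0.png

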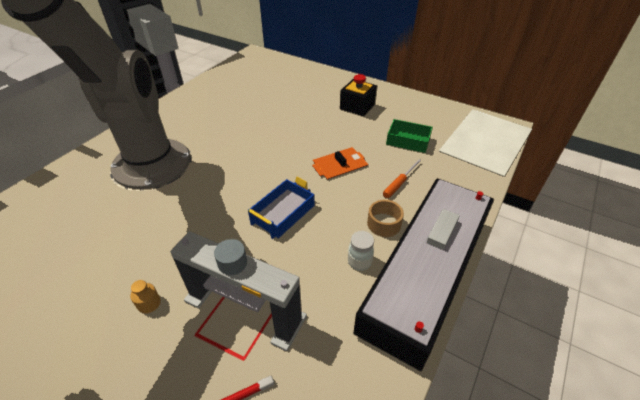

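The top view has the lid at (245,212) with its white mark at (228,201). The tub is at (341,220), its wide yellow bridge at the right end (372,222) and the catch at the left (311,217). The press is at about (442,185). The scene view confirms the catch at (301,182) and the bridge at (260,216).

```bash
cat > h.py <<'E'
import numpy as np,cv2
from bench import r
def cloud(n,p,d,c):
    K,R,t=c['camera_matrix'],c['R'],c['t']
    v,u=np.mgrid[0:d.shape[0],0:d.shape[1]]
    C=np.stack([(u-K[0,2])/K[0,0]*d,(v-K[1,2])/K[1,1]*d,d],-1)
    W=(C-t)@R            # R^T (C-t)
    W[d<=0]=np.nan
    return W
def masks(p):
    h=cv2.cvtColor(p,cv2.COLOR_BGR2HSV);H,S,V=[h[...,i].astype(int) for i in range(3)]
    return dict(orange=(H>=4)&(H<=13)&(S>170)&(V>90),blue=(H>=105)&(H<=128)&(S>130)&(V>35),
      yellow=(H>=19)&(H<=30)&(S>150)&(V>90),red=((H<=3)|(H>=176))&(S>130)&(V>70),dark=(V<60),white=(S<60)&(V>150))
def rect(P):
    (c,s,a)=cv2.minAreaRect((P[:,:2]*1000).astype(np.float32))
    return np.round(c,1),np.round(s,1),round(a,1)
def near(W,M,x,y,rad,z0,z1):
    with np.errstate(invalid='ignore'):
        k=M&(np.hypot(W[...,0]-x,W[...,1]-y)<rad)&(W[...,2]>z0)&(W[...,2]<z1)
    return W[k]
def T(o):
    from scipy.spatial.transform import Rotation as Q
    return Q.from_rotvec(o['orientation']).as_matrix(),np.array(o['tcp_pos'])
E
python3 - <<'E'
from h import *
for n in ['top','scene']:
    f=np.load(n+'0.npz');p,d=f['p'],f['d'];W=cloud(n,p,d,r.camera_info(n));m=masks(p)
    if n=='top':
        for q in [(212,245),(201,228),(211,244),(220,341),(222,372),(217,311),(185,420),(185,460),(280,250),(178,462)]: print(q,W[q].round(3))
        L=W[212,245];B=W[220,341];S=W[185,442]
    print(n,'lid',rect(near(W,m['orange'],L[0],L[1],.12,0.003,.02)),np.median(near(W,m['orange'],L[0],L[1],.12,-.01,.03)[:,2]))
    for k,a,b in [('white',0,.03),('dark',.0,.06)]:
        P=near(W,m[k],L[0],L[1],.08,a,b);print(k,len(P),len(P) and P.mean(0).round(4),len(P) and P.max(0).round(3))
    P=near(W,m['blue'],B[0],B[1],.13,.035,.06);print('rim',len(P),rect(P),np.median(P[:,2]))
    P=near(W,m['yellow'],B[0],B[1],.13,.03,.09)
    for g in (P[P[:,1]<B[1]],P[P[:,1]>B[1]]): print('yel',len(g),g.mean(0).round(4),g.max(0).round(3),rect(g))
    P=near(W,m['red'],S[0],S[1]+.0,.16,-.02,.02);print('red',len(P),rect(P),P.min(0).round(3),P.max(0).round(3))
E
```

```text
(212, 245) [0.501 0.296 0.034]
(201, 228) [0.533 0.348 0.011]
(211, 244) [0.504 0.299 0.037]
(220, 341) [0.476 0.038 0.011]
(222, 372) [ 0.469 -0.042  0.06 ]
(217, 311) [0.485 0.118 0.06 ]
(185, 420) [ 0.57  -0.183  0.005]
(185, 460) [ 0.549 -0.23   0.214]
(280, 250) [0.316 0.289 0.003]
(178, 462) [ 0.564 -0.235  0.214]
top lid (array([503.5, 300.7]), array([153.9,  90.8]), 58.3) 0.011597698833695262
white 445 [0.5044 0.3013 0.0035] [0.581 0.372 0.018]
dark 72 [0.505  0.3006 0.0356] [0.523 0.315 0.041]
rim 0 (array([0., 0.]), array([0., 0.]), 0.0) nan
yel 13 [ 0.4572 -0.039   0.0595] [ 0.487 -0.036  0.062] (array([461.3, -39.7]), array([ 1.6, 52.7]), 81.5)
yel 14 [0.481  0.1201 0.0661] [0.495 0.123 0.073] (array([481.7, 120.1]), array([ 2.6, 26.2]), 83.0)
red 8 (array([ 611.3, -237.4]), array([ 24.8, 188.8]), 5.3) [ 0.59  -0.33  -0.003] [ 0.632 -0.142  0.005]
scene lid (array([506.4, 297.2]), array([162. , 103.3]), 57.7) 0.009050186850148462
white 20 [0.535  0.3488 0.0098] [0.543 0.359 0.014]
dark 91 [0.5095 0.2946 0.0278] [0.529 0.314 0.036]
rim 388 (array([473.9,  36.8]), array([169.8, 102.4]), 83.9) 0.04162887885481103
yel 76 [ 0.4624 -0.042   0.0561] [ 0.498 -0.018  0.06 ] (array([456.3, -40.3]), array([19. , 81.5]), 71.1)
yel 79 [0.4849 0.1165 0.0583] [0.502 0.124 0.068] (array([484. , 116.9]), array([10.5, 36.7]), 78.1)
red 353 (array([ 570.7, -285.9]), array([125.1, 111.2]), 5.4) [ 0.505 -0.346 -0.005] [ 0.637 -0.225  0.004]
  return _methods._mean(a, axis=axis, dtype=dtype,
  ret = ret.dtype.type(ret / rcount)
```

```bash
cat >> h.py <<'E'
from scipy.spatial.transform import Rotation as Q
def tgt(pos,yaw_y,tilt=0):
    """tool-frame move to a tool-down pose whose tool y axis lies at world angle yaw_y (deg, mod 180), tool z tilted
    by tilt deg about tool x (positive: toolz leans toward tool -y... )"""
    R,p=T(r.get_obs()); best=None
    for a in (yaw_y,yaw_y+180):
        y=np.array([np.cos(np.radians(a)),np.sin(np.radians(a)),0]);z=np.array([0,0,-1.]);x=np.cross(y,z)
        G=np.stack([x,y,z],1)@Q.from_euler('x',tilt if a==yaw_y else -tilt,degrees=True).as_matrix()
        rv=Q.from_matrix(R.T@G).as_rotvec()
        if best is None or np.linalg.norm(rv)<np.linalg.norm(best): best=rv
    print('move',(R.T@(np.array(pos)-p)).round(4),'rot',best.round(4),'tcp',p.round(4),'tooly',R[:,1].round(3),'toolz',R[:,2].round(3))
E
python3 - <<'E'
from h import *
R,p=T(r.get_obs());print(R.round(3));c=r.camera_info('wrist');print((R.T@c['R'].T).round(3),(R.T@(-c['R'].T@c['t']-p)).round(3),c['camera_matrix'][0,0])
tgt([.42,-.02,.36],60)
tgt([.507,.298,.3],60)
E
```

```text
[[ 0.91   0.415 -0.001]
 [ 0.415 -0.91   0.001]
 [-0.    -0.002 -1.   ]]
[[ 0.    -0.958 -0.288]
 [ 1.     0.    -0.   ]
 [ 0.001 -0.288  0.958]] [ 0.074 -0.    -0.069] 355.94311268355483
move [ 0.3739 -0.4822 -0.0562] rot [-1.500e-03  9.000e-04  9.514e-01] tcp [ 0.2799 -0.6138  0.303 ] tooly [ 0.415 -0.91  -0.002] toolz [-0.001  0.001 -1.   ]
move [ 0.585  -0.7354  0.0042] rot [-1.500e-03  9.000e-04  9.514e-01] tcp [ 0.2799 -0.6138  0.303 ] tooly [ 0.415 -0.91  -0.002] toolz [-0.001  0.001 -1.   ]
```

Careful with the scale: shifts go in shares of 0.8 m and turns go in shares of 4 rad. That gives: -0.187 m is -0.2338, 0.145 m is 0.1813, -0.42 rad is -0.105.

```bash
python3 drive.py '[{"tx": 0.035,"ty": -0.045,"tz": -0.0188,"drz": -0.035},{"tx": 0.07,"ty": -0.09,"tz": -0.0375,"drz": -0.07},{"tx": 0.1063,"ty": -0.1375,"tz": -0.05,"drz": -0.105},{"tx": 0.1438,"ty": -0.185,"tz": -0.0625,"drz": -0.14},{"tx": 0.1813,"ty": -0.2338,"tz": -0.07,"drz": -0.175}]'
python3 - <<'E'
from h import *
tgt([.42,-.02,.36],60);print(r.get_obs()['joints'].round(2))
E
```

```text
clock: 0.6
tcp_pos: [0.3346, -0.382, 0.3604]
orientation: [2.65, 1.686, -0.0]
contact_force: [0.5, -0.2, 0.2]
grip_width: 0.0856
gripper_force: 0.0
move [ 3.641e-01 -7.600e-02  2.000e-04] rot [ 1.0000e-04  7.0000e-04 -1.4847e+00] tcp [ 0.3346 -0.382   0.3604] tooly [ 0.906 -0.424  0.   ] toolz [ 0.    -0.001 -1.   ]
[ 0.91  0.16 -0.2   1.87  0.03  1.12  0.26]
```

Converted, 0.225 m is 0.2813, 0.18 m is 0.225, -0.75 rad is -0.1875.

```bash
python3 drive.py '[{"tx": 0.0563,"ty": -0.0125,"drz": -0.0375},{"tx": 0.1125,"ty": -0.0238,"drz": -0.075},{"tx": 0.1688,"ty": -0.035,"drz": -0.1125},{"tx": 0.225,"ty": -0.0463,"drz": -0.15},{"tx": 0.2813,"ty": -0.0588,"drz": -0.1875}]'
python3 - <<'E'
from h import *
tgt([.42,-.02,.36],60);print(r.get_obs()['joints'].round(2))
E
```

```text
clock: 1.1
tcp_pos: [0.3883, -0.1586, 0.3598]
orientation: [1.848, 2.54, -0.001]
contact_force: [0.8, 0.4, -0.9]
grip_width: 0.0854
gripper_force: 0.0
move [ 0.1221  0.0729 -0.0002] rot [-3.000e-04  2.000e-04 -7.343e-01] tcp [ 0.3883 -0.1586  0.3598] tooly [ 0.951  0.308 -0.   ] toolz [-0. -0. -1.]
[ 0.69  0.01 -0.45  2.03  0.01  1.1   0.55]
```

Converted, 0.122 m is 0.1525, 0.09 m is 0.1125, -0.735 rad is -0.1838.

```bash
cat >> h.py <<'E'
def snap(name):
    c=r.camera_info('wrist');p,d=r.grab_frame('wrist');cv2.imwrite(f'pics/{name}.png',p)
    np.savez(name+'.npz',p=p,d=d);return p,d,cloud('wrist',p,d,c),masks(p)
E
python3 -c "
from h import *
p,d,W,m=snap('w1');np.save('w1W.npy',W)
P=near(W,m['red'],.57,-.24,.16,-.02,.02);print(len(P),rect(P),P.min(0),P.max(0))"
python3 drive.py '[{"tx": 0.0375,"ty": 0.0225,"drz": -0.0375},{"tx": 0.075,"ty": 0.045,"drz": -0.075},{"tx": 0.1125,"ty": 0.0675,"drz": -0.1125},{"tx": 0.1525,"ty": 0.0913,"drz": -0.15},{"tx": 0.1525,"ty": 0.0913,"drz": -0.1838}]'
python3 - <<'E'
from h import *
p,d,W,m=snap('w2');np.save('w2W.npy',W)
print(r.get_obs()['joints'].round(2));tgt([.42,.15,.36],60)
for n in ('blue','yellow','red','orange'):
    P=W[m[n]];print(n,len(P),np.nanmin(P,0).round(3),np.nanmax(P,0).round(3))
a=np.hstack([cv2.imread('pics/w1.png'),p]);cv2.imwrite('pics/w12.png',cv2.resize(a,(800,250)))
E
```

```text
1101 (array([ 563.5, -208.4]), array([126.3, 127.8]), 5.6) [ 0.49558837 -0.27770111 -0.00250286] [ 0.62839016 -0.13959285  0.00241204]
clock: 1.65
tcp_pos: [0.4217, -0.0174, 0.3602]
orientation: [0.802, 3.037, 0.003]
contact_force: [-0.5, -0.6, -0.2]
grip_width: 0.0856
gripper_force: 0.0
[ 0.53  0.03 -0.63  2.02  0.02  1.1   0.95]
move [ 0.0844  0.1474 -0.    ] rot [ 0.0004 -0.0002  0.0114] tcp [ 0.4213 -0.0198  0.3599] tooly [0.49  0.872 0.   ] toolz [ 0.  0. -1.]
blue 4362 [ 0.414 -0.046  0.001] [0.529 0.128 0.059]
yellow 886 [ 0.429 -0.048  0.026] [0.499 0.125 0.068]
red 775 [ 0.496 -0.268 -0.003] [ 0.631 -0.14   0.002]
orange 9729 [ 0.426 -0.194 -0.002] [0.7   0.355 0.036]
```

View pics/w12.png

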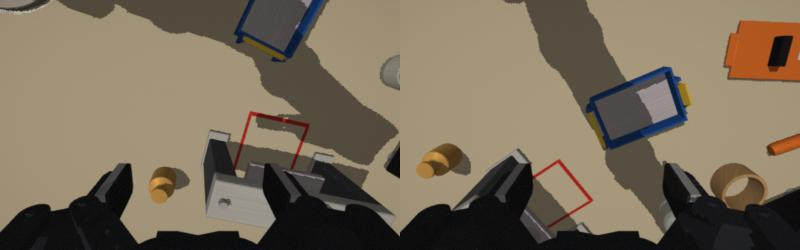

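Left frame: press, with the red outline at (275,140) and the opening facing the tub. Right frame: tub at (635,107), bridge at its left end and catch at (685,95), lid at upper right. The press centre comes out at (0.567,-0.243) with its y axis at 95.5°, and two views agree to 1 mm.

Converted, 0.2 m is 0.25, 0.055 m is 0.0688.

```bash
python3 drive.py '[{"tx": 0.035,"ty": 0.05},{"tx": 0.0688,"ty": 0.1},{"tx": 0.075,"ty": 0.15},{"tx": 0.0875,"ty": 0.2},{"tx": 0.0875,"ty": 0.25}]'
cat > fit.py <<'E'
from h import *
def tubfit(W,m):
    P=near(W,m['blue'],.475,.038,.13,.040,.05); c,s,a=rect(P); print('rim',len(P),c,s,a,np.median(P[:,2]))
    P=near(W,m['yellow'],.475,.038,.13,.05,.085)
    for g in (P[P[:,1]<.03],P[P[:,1]>.05]):
        print('yel',len(g),g.mean(0).round(4),g[:,2].max().round(3),rect(g),rect(g[g[:,2]>np.percentile(g[:,2],30)]))
def lidfit(W,m,x=.507,y=.298):
    P=near(W,m['orange'],x,y,.115,.004,.018);print('lid',len(P),rect(P),np.median(P[:,2]))
    P=near(W,m['dark'],x,y,.05,.026,.045);print('ridge',len(P),len(P) and (P.mean(0).round(4),rect(P),np.median(P[:,2])))
    P=near(W,m['white'],x+.028,y+.049,.03,.0,.02);print('mark',len(P),len(P) and P.mean(0).round(4))
E
python3 - <<'E'
from fit import *
f=np.load('w2.npz');tubfit(np.load('w2W.npy'),masks(f['p']));lidfit(np.load('w2W.npy'),masks(f['p']))
p,d,W,m=snap('w3');tubfit(W,m);lidfit(W,m);np.save('w3W.npy',W)
print(r.get_obs()['joints'].round(2));tgt([.507,.298,.15],60)
E
```

```text
clock: 2.2
tcp_pos: [0.4615, 0.1869, 0.3598]
orientation: [0.827, 3.031, -0.002]
contact_force: [0.3, -0.9, 0.0]
grip_width: 0.0853
gripper_force: 0.0
rim 1670 [472.3  40.3] [168.1 100.2] 83.1 0.04408192092870887
yel 381 [ 0.4611 -0.0409  0.0573] 0.06 (array([463.9, -41.4]), array([ 7.6, 69.8]), 83.0) (array([463.9, -41. ]), array([ 7.4, 69.8]), 83.9)
yel 463 [0.4801 0.1178 0.0606] 0.068 (array([481.5, 117.9]), array([10.3, 36.1]), 82.0) (array([481.7, 118.7]), array([ 8.7, 36. ]), 82.0)
lid 8672 (array([498.7, 291.9]), array([145.6,  97.4]), 58.1) 0.00939360461319757
ridge 873 (array([0.5031, 0.2996, 0.0323]), (array([504.2, 300.8]), array([16.5, 48.6]), 58.0), np.float64(0.03294549189110815))
mark 20 [0.5351 0.3376 0.0101]
rim 1245 [472.4  42.4] [167.6  99.7] 83.1 0.04400074854922724
yel 349 [ 0.4592 -0.0396  0.0571] 0.06 (array([459.8, -39.9]), array([ 8. , 64.6]), 83.3) (array([459.1, -39.8]), array([ 8. , 63.3]), 83.4)
yel 252 [0.4804 0.121  0.0629] 0.069 (array([481.7, 119.2]), array([ 9.5, 35.8]), 82.5) (array([482. , 120.6]), array([ 6.8, 35.7]), 82.7)
lid 9452 (array([503.3, 299.3]), array([161.4,  97.3]), 58.3) 0.009346292024491434
ridge 652 (array([0.5035, 0.3011, 0.0328]), (array([504.5, 301.5]), array([15.3, 49. ]), 58.4), np.float64(0.0331048864116294))
mark 304 [0.5338 0.3486 0.01  ]
[ 0.2   0.22 -0.82  1.85  0.18  1.14  0.36]
move [0.016  0.112  0.2107] rot [ 0.0054 -0.001  -0.005 ] tcp [0.464  0.1921 0.3601] tooly [0.504 0.863 0.005] toolz [ 0.002  0.005 -1.   ]
```

View pics/w3.png

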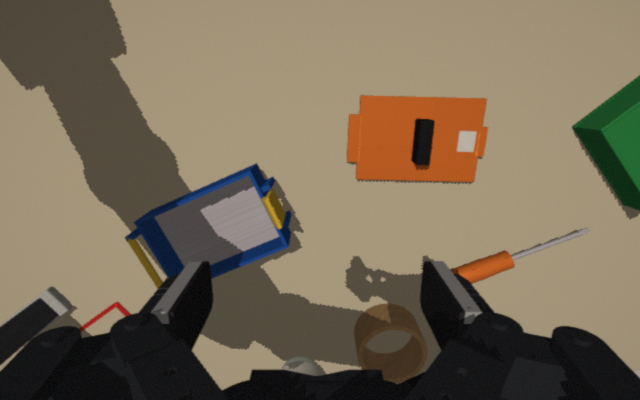

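Fits agree on the lid: centre (0.5047,0.3017), yaw 58.3°, ridge top about 33 mm. I'll take one more, closer look at the tub.

Converted, -0.133 m is -0.1663, -0.127 m is -0.1588.

```bash
python3 drive.py '[{"tx": -0.0413,"ty": -0.04,"tz": 0.0125},{"tx": -0.0825,"ty": -0.08,"tz": 0.025},{"tx": -0.125,"ty": -0.12,"tz": 0.0375},{"tx": -0.1663,"ty": -0.1588,"tz": 0.05},{"tx": -0.1663,"ty": -0.1588,"tz": 0.05}]'
python3 - <<'E'
from fit import *
p,d,W,m=snap('w4');tubfit(W,m);np.save('w4W.npy',W)
c,s=np.cos(np.radians(83.2)),np.sin(np.radians(83.2))
for wf,mm in ((W,m),(np.load('w2W.npy'),masks(np.load('w2.npz')['p'])),(np.load('w3W.npy'),masks(np.load('w3.npz')['p']))):
    P=near(wf,mm['blue'],.475,.04,.13,.040,.05)-[.473,.040,0]
    X=P[:,0]*c+P[:,1]*s;Y=-P[:,0]*s+P[:,1]*c
    k=np.abs(Y)<.025;k2=np.abs(X)<.05   # end walls / side walls
    for nm,v in (('endX-',X[k&(X<0)]),('endX+',X[k&(X>0)]),('sideY-',Y[k2&(Y<0)]),('sideY+',Y[k2&(Y>0)])):
        print(nm,len(v),(np.percentile(v,[2,25,50,75,98])*1000).round(1))
    k=k2&(Y>0);print('slope deg',np.degrees(np.polyfit(X[k],Y[k],1)[0]).round(2),np.degrees(np.polyfit(X[k2&(Y<0)],Y[k2&(Y<0)],1)[0]).round(2))
tgt([.507,.298,.15],60)
E
```

```text
clock: 2.75
tcp_pos: [0.5126, 0.0003, 0.3176]
orientation: [-0.843, -3.023, 0.006]
contact_force: [-0.0, -0.1, 0.4]
grip_width: 0.0852
gripper_force: 0.0
rim 2396 [472.6  42.9] [163.   99.3] 83.2 0.04418279522885682
yel 606 [ 0.4613 -0.0408  0.0573] 0.059 (array([460.3, -40.9]), array([ 8. , 71.4]), 83.5) (array([460.3, -40.8]), array([ 7.8, 71.4]), 83.4)
yel 647 [0.4812 0.1176 0.0611] 0.068 (array([481.5, 117.9]), array([ 9.9, 35.6]), 83.6) (array([481.6, 118.8]), array([ 8.1, 35.6]), 83.2)
endX- 236 [-74.4 -73.4 -72.3 -71.2 -70.7]
endX+ 286 [70.9 71.3 72.4 73.6 82.4]
sideY- 426 [-48.7 -47.7 -46.7 -45.7 -45.2]
sideY+ 533 [46.5 47.3 48.3 49.3 50.3]
slope deg -0.0 -0.08
endX- 148 [-74.4 -73.3 -72.4 -71.4 -70.7]
endX+ 197 [70.8 71.3 72.3 73.4 76.9]
sideY- 343 [-48.7 -47.3 -46.1 -45.5 -45. ]
sideY+ 335 [47.3 48.4 49.3 50.3 50.7]
slope deg -0.19 -0.17
endX- 200 [-74.4 -72.8 -71.4 -70.7 -70.2]
endX+ 36 [71.7 72.9 74.6 80.2 85.7]
sideY- 220 [-48.7 -47.4 -46.3 -45.6 -45.1]
sideY+ 280 [47.2 48.2 49.1 50.  50.6]
slope deg -0.27 -0.29
move [0.155  0.2497 0.1681] rot [-0.0023 -0.0021 -0.0159] tcp [0.5122 0.0042 0.3184] tooly [ 0.514  0.858 -0.002] toolz [-0.003 -0.001 -1.   ]
```

View pics/w4.png

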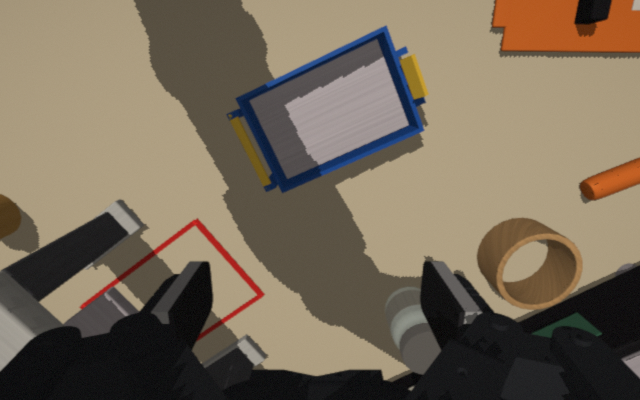

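The tub fit is consistent: origin (0.472,0.040), yaw 83.1°, rim 44 mm. Next, the lid.

Converted, 0.22 m is 0.275, 0.18 m is 0.225.

```bash
python3 - <<'E'
from h import *
tgt([.5047,.3017,.16],58.3)
E
python3 drive.py '[{"tx": 0.0375,"ty": 0.06,"tz": 0.025},{"tx": 0.075,"ty": 0.12,"tz": 0.0625},{"tx": 0.1125,"ty": 0.175,"tz": 0.1},{"tx": 0.15,"ty": 0.225,"tz": 0.1375},{"tx": 0.175,"ty": 0.275,"tz": 0.175}]' 0.045 40
python3 - <<'E'
from h import *
tgt([.5047,.3017,.16],58.3);tgt([.5047,.3017,.088],58.3)
E
```

```text
move [0.1589 0.2517 0.1581] rot [-0.0023 -0.002   0.0137] tcp [0.5122 0.0042 0.3184] tooly [ 0.514  0.858 -0.002] toolz [-0.003 -0.001 -1.   ]
clock: 3.3
tcp_pos: [0.5018, 0.2323, 0.2045]
orientation: [0.823, 3.032, 0.001]
contact_force: [1.7, -0.9, 1.6]
grip_width: 0.0449
gripper_force: 0.0
move [0.0326 0.0613 0.0445] rot [0.0005 0.0003 0.0232] tcp [0.5018 0.2323 0.2045] tooly [0.506 0.863 0.001] toolz [ 0.001  0.    -1.   ]
move [0.0327 0.0613 0.1165] rot [0.0005 0.0003 0.0232] tcp [0.5018 0.2323 0.2045] tooly [0.506 0.863 0.001] toolz [ 0.001  0.    -1.   ]
```

Converted, 0.03 m is 0.0375, 0.02 m is 0.025, 0.023 rad is 0.0058.

```bash
python3 drive.py '[{"tx": 0.025,"ty": 0.0375,"tz": 0.0225,"drz": 0.0038},{"tx": 0.025,"ty": 0.0375,"tz": 0.0225,"drz": 0.0058},{"tx": 0.025,"ty": 0.0375,"tz": 0.0225,"drz": 0.0058},{"tx": 0.025,"ty": 0.0375,"tz": 0.0225,"drz": 0.0058}]'
python3 - <<'E'
from h import *
tgt([.5047,.3017,.088],58.3)
E
```

```text
clock: 3.7
tcp_pos: [0.5009, 0.2652, 0.1874]
orientation: [0.858, 3.021, -0.001]
contact_force: [0.3, 0.4, -0.2]
grip_width: 0.0449
gripper_force: 0.0
move [0.0161 0.0331 0.0993] rot [-0.0003  0.0008 -0.0002] tcp [0.5009 0.2652 0.1874] tooly [ 0.526  0.851 -0.   ] toolz [ 0.001 -0.001 -1.   ]
```

Converted, 0.099 m is 0.1238, 0.02 m is 0.025.

```bash
python3 drive.py '[{"tx": 0.02,"ty": 0.0413,"tz": 0.025},{"tx": 0.02,"ty": 0.0413,"tz": 0.0688},{"tx": 0.02,"ty": 0.0413,"tz": 0.1063},{"tx": 0.02,"ty": 0.0413,"tz": 0.1238},{"tx": 0.02,"ty": 0.0413,"tz": 0.1238}]'
python3 - <<'E'
from h import *
tgt([.5047,.3017,.088],58.3);p,d,W,m=snap('w5');lidfit(W,m)
E
```

```text
clock: 4.2
tcp_pos: [0.5041, 0.3006, 0.0868]
orientation: [-0.859, -3.021, 0.004]
contact_force: [0.4, -0.7, 1.6]
grip_width: 0.0449
gripper_force: 0.0
move [ 0.0001  0.0012 -0.0012] rot [-0.0029 -0.0006 -0.0006] tcp [0.5041 0.3006 0.0868] tooly [ 0.526  0.85  -0.003] toolz [-0.002 -0.002 -1.   ]Traceback (most recent call last):
  File "<stdin>", line 2, in <module>
NameError: name 'lidfit' is not defined
```

View pics/w5.png

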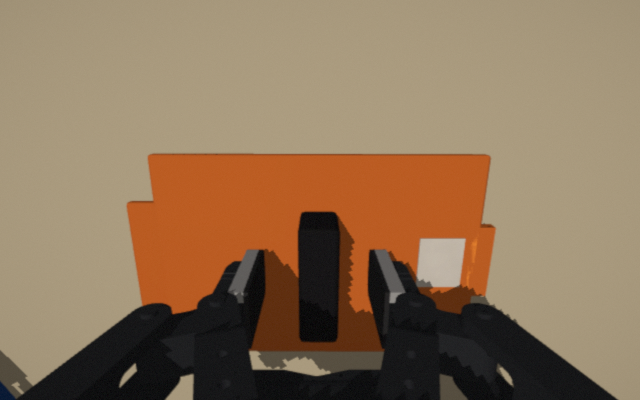

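The open fingers straddle the black ridge at (319,275), square to it, so I'll grip and lift.

Converted, -0.13 m is -0.1625, -0.11 m is -0.1375.

```bash
python3 drive.py '[{},{},{},{},{}]' 0.0 60
python3 - <<'E'
from h import *
o=r.get_obs();print(o['grip_width'],o['gripper_force']);tgt([.5047,.3017,.088],58.3)
E
python3 drive.py '[{"tz": -0.0375},{"tz": -0.0875},{"tz": -0.1375},{"tz": -0.1625},{"tz": -0.1625}]'
python3 - <<'E'
from h import *
tgt([.472,.04,.23],83.1)
E
```

```text
clock: 4.75
tcp_pos: [0.5053, 0.303, 0.0899]
orientation: [0.856, 3.02, 0.003]
contact_force: [-0.6, -1.2, 7.0]
grip_width: 0.0144
gripper_force: 60.3
0.0143611537496691 60.28053402900696
move [-0.0002 -0.0014  0.0019] rot [0.0024 0.0018 0.0011] tcp [0.5053 0.303  0.0899] tooly [0.525 0.851 0.002] toolz [ 0.003  0.001 -1.   ]
clock: 5.25
tcp_pos: [0.5056, 0.3038, 0.2221]
orientation: [0.855, 3.018, 0.008]
contact_force: [0.3, 0.7, -1.0]
grip_width: 0.0144
gripper_force: 59.2
move [-0.1097 -0.2422 -0.009 ] rot [ 0.0054  0.0048 -0.4316] tcp [0.5056 0.3038 0.2221] tooly [0.524 0.851 0.006] toolz [ 0.006  0.004 -1.   ]
```

Gripped at 14.4 mm. I'll check how the lid sits in the hand, then work out the tilted insertion.

```bash
cat > held.py <<'E'
from h import *
def held(name):
    R,t=T(r.get_obs());p,d,W,m=snap(name)
    P=(W-t)@R                       # tool frame
    with np.errstate(invalid='ignore'): k=m['orange']&(np.abs(P[...,0])<.09)&(np.abs(P[...,1])<.12)&(P[...,2]>.06)&(P[...,2]<.11)
    q=P[k];A=np.c_[q[:,:2],np.ones(len(q))];co=np.linalg.lstsq(A,q[:,2],rcond=None)[0]
    e=q[:,2]-A@co;q=q[np.abs(e)<.003];A=A[np.abs(e)<.003];co=np.linalg.lstsq(A,q[:,2],rcond=None)[0]
    print('plate z at tool axis',co[2].round(4),'slopes x,y',co[:2].round(4),'rect',rect(q),'ymin/max',np.percentile(q[:,1],[.3,99.7]).round(4),'x',np.percentile(q[:,0],[.3,99.7]).round(4))
    w=P[m['white']&k.__class__(np.nan_to_num(P[...,2],nan=9)<.1)&(np.abs(np.nan_to_num(P[...,1]))<.09)&(np.nan_to_num(P[...,2])>.06)];print('mark',len(w),w.mean(0).round(4))
E
python3 -c "
from held import *
held('w6')"
```

```text
plate z at tool axis 0.0806 slopes x,y [-0.      0.0013] rect (array([ 0.2, -2.4]), array([162.5,  97.7]), 90.0) ymin/max [-0.0819  0.0775] x [-0.0461  0.0488]Traceback (most recent call last):
  File "<string>", line 3, in <module>
    held('w6')
    ~~~~^^^^^^
  File "held.py", line 9, in held
    w=P[m['white']&k.__class__(np.nan_to_num(P[...,2],nan=9)<.1)&(np.abs(np.nan_to_num(P[...,1]))<.09)&(np.nan_to_num(P[...,2])>.06)];print('mark',len(w),w.mean(0).round(4))
                   ~~~~~~~~~~~^^^^^^^^^^^^^^^^^^^^^^^^^^^^^^^^^^
ValueError: maximum supported dimension for an ndarray is currently 64, found 400
```

Converted, -0.22 m is -0.275, -0.192 m is -0.24, -0.43 rad is -0.1075.

```bash
cat > lid.py <<'E'
from h import *
TUB=np.array([.4719,.0401,0]);YAW=83.1
def pose(ox,oz,th,oy=0,off=(.0003,.0006,.0902)):
    """TCP move for lid origin at tub (ox,oy,oz mm), tab end th deg up"""
    c,s=np.cos(np.radians(YAW)),np.sin(np.radians(YAW))
    L=TUB+np.array([c*ox-s*oy,s*ox+c*oy,oz])/1000
    y=np.array([c,s,0]);z=np.array([0,0,-1.])
    G=np.stack([np.cross(y,z),y,z],1)@Q.from_euler('x',-th,degrees=True).as_matrix()
    R,p=T(r.get_obs());print((ox,oz,th),'move',(R.T@(L-G@np.array(off)-p)).round(4),'rot',Q.from_matrix(R.T@G).as_rotvec().round(4))
def now(off=(.0003,.0006,.0902)):
    R,p=T(r.get_obs());c,s=np.cos(np.radians(YAW)),np.sin(np.radians(YAW))
    v=p+R@np.array(off)-TUB;print('lid in tub',np.round([c*v[0]+s*v[1],-s*v[0]+c*v[1],v[2]],4)*1000,'pitch',np.degrees(np.arcsin(R[2,1])).round(2),'yaw',np.degrees(np.arctan2(R[1,1],R[0,1])).round(2),'F',r.get_obs()['contact_force'].round(1))
E
python3 drive.py '[{"tx": -0.0275,"ty": -0.06,"drz": -0.0225},{"tx": -0.055,"ty": -0.12,"drz": -0.045},{"tx": -0.0825,"ty": -0.18,"drz": -0.0675},{"tx": -0.11,"ty": -0.24,"drz": -0.09},{"tx": -0.125,"ty": -0.275,"drz": -0.1075}]'
python3 drive.py '[{"drx": -0.0325},{"drx": -0.0655},{"drx": -0.0655},{"drx": -0.0655}]'
python3 -c "
from lid import *
now();pose(26,90,15);pose(26,68.5,15)"
```

```text
clock: 5.8
tcp_pos: [0.4726, 0.0595, 0.2166]
orientation: [-0.188, -3.133, 0.002]
contact_force: [0.9, -1.0, -1.1]
grip_width: 0.0145
gripper_force: 59.3
clock: 6.2
tcp_pos: [0.4735, 0.0619, 0.2171]
orientation: [0.192, 3.096, 0.405]
contact_force: [0.5, 0.7, -0.4]
grip_width: 0.0143
gripper_force: 59.4
lid in tub [ 45.6   1.5 130.1] pitch 14.89 yaw 82.88 F [ 0.5  0.7 -0.4]
(26, 90, 15) move [-0.0015 -0.0294  0.0337] rot [-0.002  -0.0014 -0.0037]
(26, 68.5, 15) move [-0.0016 -0.0349  0.0545] rot [-0.002  -0.0014 -0.0037]
```

Converted, 0.0545 m is 0.0681, -0.0349 m is -0.0436, -0.004 rad is -0.001.

```bash
python3 drive.py '[{"tx": -0.0013,"ty": -0.0125,"tz": 0.02},{"tx": -0.0019,"ty": -0.025,"tz": 0.0413,"drz": -0.0008},{"tx": -0.0019,"ty": -0.0436,"tz": 0.0681,"drx": -0.0005,"dry": -0.0003,"drz": -0.001},{"tx": -0.0019,"ty": -0.0436,"tz": 0.0681,"drx": -0.0005,"dry": -0.0003,"drz": -0.001},{"tx": -0.0019,"ty": -0.0436,"tz": 0.0681,"drx": -0.0005,"dry": -0.0003,"drz": -0.001}]'
python3 -c "
from lid import *
now();pose(1.1,62,15)
p,d,W,m=snap('w7');s,ds=r.grab_frame('scene');np.savez('s7.npz',p=s,d=ds)
cv2.imwrite('pics/s7.png',np.hstack([cv2.resize(s[130:270,210:370],(400,350)),cv2.resize(p,(400,350))]))
"
```

```text
clock: 6.7
tcp_pos: [0.473, 0.0452, 0.1566]
orientation: [0.177, 3.093, 0.41]
contact_force: [0.3, 0.5, -0.8]
grip_width: 0.0145
gripper_force: 59.3
lid in tub [29.3 -0.2 69.7] pitch 15.09 yaw 83.45 F [ 0.3  0.5 -0.8]
(1.1, 62, 15) move [ 0.0004 -0.029   0.0001] rot [ 0.0015 -0.0003  0.0059]
```

View pics/s7.png

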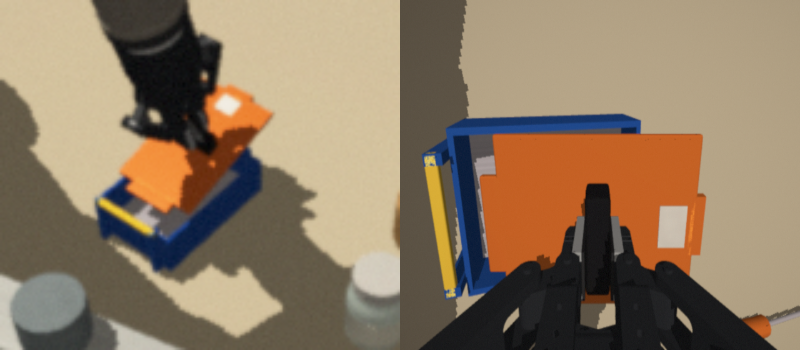

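The left half shows the lid tilted above the tub with its tongue facing the bridge. The right half shows the tongue edge at (485,230), the bridge bar at (438,225), and sides that look aligned. I'll check the relative offsets numerically.

```bash
python3 - <<'E'
from lid import *
f=np.load('w7.npz');W=cloud('w',f['p'],f['d'],r.camera_info('wrist'));m=masks(f['p'])
c,s=np.cos(np.radians(YAW)),np.sin(np.radians(YAW))
V=W-TUB;U=np.stack([V[...,0]*c+V[...,1]*s,-V[...,0]*s+V[...,1]*c,V[...,2]],-1)*1000
def sel(n,lo,hi):
    q=U[m[n]];return q[(q>lo).all(1)&(q<hi).all(1)]
y=sel('yellow',[-100,-60,48],[-70,60,65]);print('bar',np.percentile(y,[2,50,98],axis=0).round(1).tolist())
b=sel('blue',[-50,30,41],[50,60,50]);print('side+',len(b),np.percentile(b[:,1],[2,50,98]).round(1),np.median(b[:,2]).round(1))
b=sel('blue',[-85,-30,41],[-60,30,50]);print('end-',len(b),np.percentile(b[:,0],[2,50,98]).round(1),np.median(b[:,2]).round(1))
o=sel('orange',[-70,-60,40],[120,60,120]);print('lid',np.percentile(o,[.5,50,99.5],axis=0).round(1).tolist())
t=o[o[:,0]<np.percentile(o[:,0],.5)+6];print('tongue',np.percentile(t,[2,50,98],axis=0).round(1).tolist())
e=o[(o[:,0]>-20)&(o[:,0]<80)];
for a in (-20,20,60): g=o[(o[:,0]>a)&(o[:,0]<a+20)];print('edge+',np.percentile(g[:,1],99.5).round(1),'z',g[:,2].mean().round(1))
E
```

```text
bar [[-85.7, -34.0, 55.5], [-81.5, 2.0, 58.0], [-78.0, 31.7, 59.4]]
side+ 1811 [44.7 46.9 48.6] 45.1
end- 1423 [-75.1 -72.6 -70.9] 44.9
lid [[-53.0, -46.7, 57.9], [14.3, 18.9, 76.4], [100.0, 46.9, 99.6]]
tongue [[-53.8, -27.9, 57.1], [-50.4, 0.8, 58.9], [-47.1, 25.0, 60.7]]
edge+ 46.6 z 69.8
edge+ 46.9 z 81.1
edge+ 47.2 z 91.1
```

Everything agrees to about 1 mm, so I'll insert along the lid's plane.

Converted, -0.025 m is -0.0313, -0.02 m is -0.025, 0.006 rad is 0.0015.

```bash
python3 drive.py '[{"tx": 0.0009,"ty": -0.0088,"drz": 0.0013},{"tx": 0.001,"ty": -0.0175,"drx": 0.0004,"drz": 0.0015},{"tx": 0.001,"ty": -0.025,"drx": 0.0004,"drz": 0.0015},{"tx": 0.001,"ty": -0.0313,"drx": 0.0004,"drz": 0.0015},{"tx": 0.001,"ty": -0.0313,"drx": 0.0004,"drz": 0.0015}]'
python3 -c "
from lid import *
now();pose(1.1,62,15);pose(.5,62,15)"
```

```text
clock: 7.3
tcp_pos: [0.4694, 0.018, 0.1495]
orientation: [0.195, 3.092, 0.408]
contact_force: [-0.4, 0.0, -1.1]
grip_width: 0.0144
gripper_force: 59.3
lid in tub [ 1.7 -0.  62.5] pitch 15.01 yaw 82.79 F [-0.4  0.  -1.1]
(1.1, 62, 15) move [-0.0001 -0.0007  0.0003] rot [ 0.0003  0.0013 -0.0052]
(0.5, 62, 15) move [-0.0001 -0.0013  0.0002] rot [ 0.0003  0.0013 -0.0052]
```

No contact and the tongue is under the bar. Next I lower the tab end, step by step.

```bash
python3 -c "
from lid import *
pose(1,59,13);pose(.6,55.3,10);pose(.4,52.5,8);pose(.3,50,6)"
```

```text
(1, 59, 13) move [-0.0001  0.0016  0.0032] rot [ 0.0352  0.0012 -0.0053]
(0.6, 55.3, 10) move [-0.0001  0.0049  0.007 ] rot [ 0.0875  0.0011 -0.0053]
(0.4, 52.5, 8) move [-0.0001  0.0071  0.0099] rot [ 0.1224  0.001  -0.0053]
(0.3, 50, 6) move [-0.0001  0.0095  0.0127] rot [ 0.1573  0.0009 -0.0053]
```

Careful with the scale: shifts go in shares of 0.8 m and turns go in shares of 4 rad. That gives: 0.0099 m is 0.0124, 0.0071 m is 0.0089, 0.1224 rad is 0.0306.

```bash
python3 drive.py '[{"ty": 0.002,"tz": 0.004,"drx": 0.0088,"dry": 0.0003,"drz": -0.0008},{"ty": 0.0041,"tz": 0.0063,"drx": 0.0153,"dry": 0.0003,"drz": -0.0008},{"ty": 0.0061,"tz": 0.0088,"drx": 0.0219,"dry": 0.0003,"drz": -0.0008},{"ty": 0.0089,"tz": 0.0124,"drx": 0.0306,"dry": 0.0003,"drz": -0.0008},{"ty": 0.0089,"tz": 0.0124,"drx": 0.0306,"dry": 0.0003,"drz": -0.0008}]'
python3 -c "
from lid import *
now();pose(.4,52.5,8);pose(.3,49.7,6);pose(.2,47,4)"
```

```text
clock: 7.8
tcp_pos: [0.4709, 0.0299, 0.1423]
orientation: [0.185, 3.119, 0.219]
contact_force: [-0.3, -0.1, -0.4]
grip_width: 0.0146
gripper_force: 59.3
lid in tub [ 3.   0.1 53.1] pitch 8.03 yaw 83.22 F [-0.3 -0.1 -0.4]
(0.4, 52.5, 8) move [-0.0001 -0.0026  0.0002] rot [0.0005 0.0004 0.002 ]
(0.3, 49.7, 6) move [-0.0001  0.0001  0.003 ] rot [0.0354 0.0005 0.002 ]
(0.2, 47, 4) move [-0.0001  0.0028  0.0058] rot [0.0704 0.0005 0.002 ]
```

Converted, 0.003 m is 0.0038, -0.0026 m is -0.0033, 0.035 rad is 0.0088.

```bash
python3 drive.py '[{"ty": -0.0033,"tz": 0.0003},{"ty": -0.0016,"tz": 0.002,"drx": 0.0044,"drz": 0.0005},{"ty": -0.0006,"tz": 0.0038,"drx": 0.0088,"drz": 0.0005},{"ty": -0.0006,"tz": 0.0038,"drx": 0.0088,"drz": 0.0005},{"ty": -0.0006,"tz": 0.0038,"drx": 0.0088,"drz": 0.0005}]'
python3 -c "
from lid import *
now();pose(.3,49.7,6);pose(.2,48,4.5)"
```

```text
clock: 8.3
tcp_pos: [0.4707, 0.0287, 0.139]
orientation: [0.192, 3.125, 0.164]
contact_force: [0.3, 0.3, -1.3]
grip_width: 0.015
gripper_force: 59.3
lid in tub [-1.5  0.1 49.3] pitch 6.02 yaw 82.99 F [ 0.3  0.3 -1.3]
(0.3, 49.7, 6) move [-0.0001  0.0018 -0.0002] rot [ 0.0003 -0.     -0.002 ]
(0.2, 48, 4.5) move [-0.0001  0.0039  0.0015] rot [ 0.0265 -0.0001 -0.002 ]
```

Converted, 0.0025 m is 0.0031, 0.002 m is 0.0025, 0.03 rad is 0.0075.

```bash
python3 drive.py '[{"ty": 0.0025,"tz": 0.0013,"drx": 0.0044,"drz": -0.0005},{"ty": 0.0031,"tz": 0.0025,"drx": 0.0075,"drz": -0.0005},{"ty": 0.0031,"tz": 0.0025,"drx": 0.0075,"drz": -0.0005}]'
python3 -c "
from lid import *
now()"
python3 drive.py '[{},{},{},{}]' 0.045
python3 drive.py '[{"tz": -0.0375},{"tz": -0.0875},{"tz": -0.1125},{"tz": -0.1375},{"tz": -0.1375}]'
python3 - <<'E'
from lid import *
now()
p,d,W,m=snap('w8');s,ds=r.grab_frame('scene')
cv2.imwrite('pics/s8.png',np.hstack([cv2.resize(s[130:270,210:370],(400,350)),cv2.resize(p,(400,350))]))
c,sn=np.cos(np.radians(YAW)),np.sin(np.radians(YAW));V=W-TUB
U=np.stack([V[...,0]*c+V[...,1]*sn,-V[...,0]*sn+V[...,1]*c,V[...,2]],-1)*1000
q=U[m['orange']];q=q[(np.abs(q)<[100,60,90]).all(1)&(q[:,2]>30)]
print('lid',len(q),np.percentile(q,[.5,50,99.5],axis=0).round(1).tolist());k=np.abs(q[:,0])<70;print('pitch fit',np.polyfit(q[k,0],q[k,2],1).round(4))
w=U[m['white']];w=w[(np.abs(w-[55,0,55])<[25,20,20]).all(1)];print('mark',len(w),w.mean(0).round(1))
y=U[m['yellow']]; 
for lo,hi in((-100,-60),(60,110)):
    g=y[(y[:,0]>lo)&(y[:,0]<hi)&(np.abs(y[:,1])<60)&(y[:,2]>40)&(y[:,2]<90)];print('yel',np.percentile(g,[2,50,98],axis=0).round(1).tolist())
E
```

```text
clock: 8.6
tcp_pos: [0.4711, 0.0314, 0.1373]
orientation: [0.188, 3.129, 0.116]
contact_force: [1.0, -0.8, 0.0]
grip_width: 0.0143
gripper_force: 59.4
lid in tub [-1.4  0.  47.4] pitch 4.24 yaw 83.13 F [ 1.  -0.8  0. ]
clock: 9.0
tcp_pos: [0.4711, 0.0311, 0.1373]
orientation: [0.19, 3.129, 0.118]
contact_force: [-0.0, -0.7, 0.1]
grip_width: 0.0453
gripper_force: 0.0
clock: 9.5
tcp_pos: [0.4714, 0.023, 0.2493]
orientation: [0.19, 3.124, 0.117]
contact_force: [-0.4, -0.6, 0.1]
grip_width: 0.0453
gripper_force: 0.0
lid in tub [ -9.6  -1.7 159.4] pitch 4.3 yaw 83.05 F [-0.4 -0.6  0.1]
lid 20821 [[-77.4, -48.4, 48.4], [-10.7, 4.9, 54.1], [72.3, 47.6, 60.7]]
pitch fit [ 0.072  54.7662]
mark 723 [51.5 -0.5 59.1]
yel [[-85.5, -36.3, 55.8], [-81.7, 2.4, 57.2], [-77.9, 35.8, 58.7]]
yel [[75.7, -16.9, 50.7], [78.9, 2.1, 63.1], [83.0, 17.8, 67.4]]
```

View pics/s8.png

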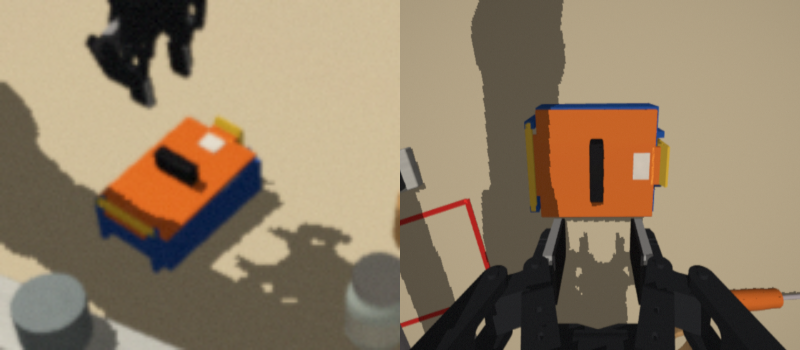

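The lid sits hooked: pitch 4.1°, the tongue edge hidden under the bar at (533,165), and the tab resting on the catch slope at (660,165). The mark is at tub (52,0), z 59 mm. Next I close the fingers and press on the mark.

```bash
python3 -c "
from h import *
tgt([.4784,.0937,.17],83.1)"
```

```text
move [0.0003 0.0655 0.082 ] rot [ 0.0747  0.0006 -0.0009] tcp [0.47   0.0228 0.2469] tooly [0.121 0.99  0.075] toolz [ 0.01   0.074 -0.997]
```

Converted, 0.082 m is 0.1025, 0.0655 m is 0.0819, 0.075 rad is 0.0188.

```bash
python3 drive.py '[{"ty": 0.05,"drx": 0.01},{"ty": 0.0819,"tz": 0.025,"drx": 0.0188},{"ty": 0.0819,"tz": 0.0625,"drx": 0.0188},{"ty": 0.0819,"tz": 0.1025,"drx": 0.0188},{"ty": 0.0819,"tz": 0.1025,"drx": 0.0188}]' 0.0 40
python3 -c "
from h import *
tgt([.4784,.0937,.148],83.1)"
```

```text
clock: 10.1
tcp_pos: [0.4756, 0.0938, 0.1658]
orientation: [-0.186, -3.127, 0.002]
contact_force: [-0.5, -0.1, 0.4]
grip_width: 0.0003
gripper_force: 0.0
move [-0.003   0.0003  0.0178] rot [-0.002  -0.0088  0.0017] tcp [0.4756 0.0938 0.1658] tooly [ 0.118  0.993 -0.002] toolz [-0.009 -0.001 -1.   ]
```

Converted, 0.018 m is 0.0225, 0.01 m is 0.0125, -0.008 rad is -0.002.

```bash
python3 drive.py '[{"tx": -0.0038,"tz": 0.0125,"dry": -0.002},{"tx": -0.0038,"tz": 0.0225,"dry": -0.002},{"tx": -0.0038,"tz": 0.0225,"dry": -0.002}]' | grep -E 'tcp|force'
python3 drive.py '[{"tz": 0.005},{"tz": 0.01},{"tz": 0.01}]'| grep -E 'tcp|force'
python3 drive.py '[{"tz": 0.0038},{"tz": 0.0063},{"tz": 0.0063}]'| grep -E 'tcp|force'
```

```text
tcp_pos: [0.4817, 0.0931, 0.1519]
contact_force: [-0.6, 1.0, 0.8]
gripper_force: 0.0
tcp_pos: [0.4817, 0.0933, 0.144]
contact_force: [0.2, 0.0, -1.2]
gripper_force: 0.0
tcp_pos: [0.4816, 0.0936, 0.1389]
contact_force: [0.5, -0.1, -0.0]
gripper_force: 0.0
```

Converted, 0.004 m is 0.005, 0.002 m is 0.0025.

```bash
for i in 1 2; do python3 drive.py '[{"tx": 0.0013,"tz": 0.0025},{"tx": 0.0013,"tz": 0.005},{"tx": 0.0013,"tz": 0.005}]'| grep -E 'tcp|contact'; done
for i in 1 2; do python3 drive.py '[{"tz": 0.0013},{"tz": 0.0025},{"tz": 0.0025}]'| grep -E 'tcp|contact'; done
```

```text
tcp_pos: [0.4806, 0.0936, 0.1348]
contact_force: [0.0, -1.0, 0.1]
tcp_pos: [0.4799, 0.094, 0.1311]
contact_force: [-0.3, 1.3, 1.2]
tcp_pos: [0.4797, 0.0936, 0.1288]
contact_force: [-0.1, 0.4, 0.8]
tcp_pos: [0.4797, 0.0937, 0.1269]
contact_force: [0.6, 0.9, 0.4]
```

Converted, 0.002 m is 0.0025, 0.001 m is 0.0013.

```bash
for i in 1 2 3; do python3 drive.py '[{"tz": 0.0013},{"tz": 0.0025},{"tz": 0.0025}]'| grep -E 'tcp|contact'; done
```

```text
tcp_pos: [0.4799, 0.0938, 0.1249]
contact_force: [0.3, -0.2, 0.4]
tcp_pos: [0.4799, 0.0937, 0.1229]
contact_force: [-0.4, 1.0, -0.3]
tcp_pos: [0.48, 0.0939, 0.1226]
contact_force: [-7.0, -1.8, 22.7]
```

```bash
python3 - <<'E'
from lid import *
o=r.get_obs();print(o['contact_force'],o['moment'],o['tcp_pos'])
p,d,W,m=snap('w9');s,ds=r.grab_frame('scene');Ws=cloud('s',s,ds,r.camera_info('scene'));ms=masks(s)
cv2.imwrite('pics/s9.png',np.hstack([cv2.resize(s[130:270,210:370],(400,350)),cv2.resize(p,(400,350))]))
c,sn=np.cos(np.radians(YAW)),np.sin(np.radians(YAW))
for W,m in((W,m),(Ws,ms)):
    V=W-TUB
    U=np.stack([V[...,0]*c+V[...,1]*sn,-V[...,0]*sn+V[...,1]*c,V[...,2]],-1)*1000
    q=U[m['orange']];q=q[(np.abs(q)<[100,60,90]).all(1)&(q[:,2]>30)]
    k=(np.abs(q[:,0])<68);print(k.sum(),'pitch fit',np.polyfit(q[k,0],q[k,2],1).round(4),np.percentile(q[:,0],[.5,99.5]))
E
```

```text
[-6.97572645 -1.83030658 22.71034453] [-0.49715931  1.56162578  0.00588285] [0.48000016 0.09386599 0.12258523]
42864 pitch fit [-2.00000e-04  4.92738e+01] [-80.09085696  71.74143883]
1088 pitch fit [2.60000e-03 4.92351e+01] [-85.79998088  69.85028736]
```

View pics/s9.png

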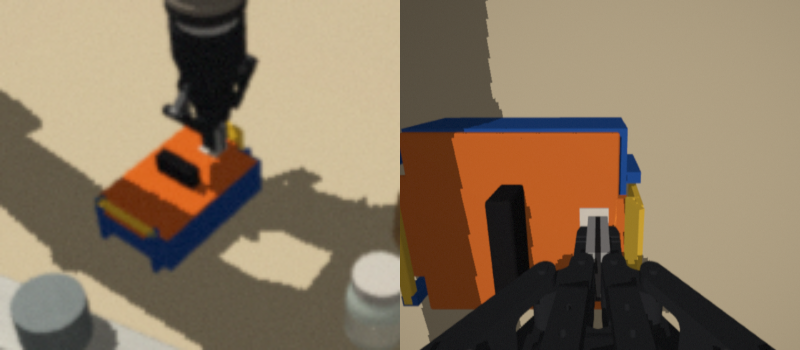

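The lid is now flat (pitch 0, plate top about 50 mm) under 23 N. I'll retract and check that the catch holds it.

Converted, -0.12 m is -0.15, -0.11 m is -0.1375.

```bash
python3 drive.py '[{"tz": -0.0125},{"tz": -0.05},{"tz": -0.1},{"ty": -0.05,"tz": -0.1375},{"ty": -0.075,"tz": -0.15}]' 0.045 | grep tcp; python3 drive.py '[{},{}]' | grep -E 'tcp|cont'
cat > chk.py <<'E'
from lid import *
def chk(n):
    p,d,W,m=snap(n)
    c,sn=np.cos(np.radians(YAW)),np.sin(np.radians(YAW));V=W-TUB
    U=np.stack([V[...,0]*c+V[...,1]*sn,-V[...,0]*sn+V[...,1]*c,V[...,2]],-1)*1000
    q=U[m['orange']];q=q[(np.abs(q)<[100,60,90]).all(1)&(q[:,2]>30)]
    print('lid',np.percentile(q,[.5,50,99.5],axis=0).round(1).tolist());k=np.abs(q[:,0])<70;print('pitch fit',np.polyfit(q[k,0],q[k,2],1).round(4))
    w=U[m['white']];w=w[(np.abs(w-[55,0,55])<[25,20,20]).all(1)];print('mark',len(w),len(w) and w.mean(0).round(1))
    k=m['dark']&(np.abs(np.nan_to_num(U,nan=999)-[0,0,73])<[20,32,6]).all(-1);print('ridge',k.sum(),U[k].mean(0).round(1) if k.any() else '')
    y=U[m['yellow']]
    for lo,hi in((-100,-60),(60,110)):
        g=y[(y[:,0]>lo)&(y[:,0]<hi)&(np.abs(y[:,1])<60)&(y[:,2]>40)&(y[:,2]<90)];print('yel',np.percentile(g,[2,50,98],axis=0).round(1).tolist())
    return p
E
python3 -c "
from chk import *
p=chk('w10');tgt([.472,.0401,.15],83.1)"
```

```text
tcp_pos: [0.4727, 0.0328, 0.2439]
tcp_pos: [0.4717, 0.0341, 0.2412]
contact_force: [0.6, -0.1, -0.3]
lid [[-77.6, -48.3, 47.5], [-11.0, 5.2, 49.3], [71.9, 47.6, 51.1]]
pitch fit [ 0.    49.337]
mark 745 [52.3 -0.5 50. ]
ridge 1461 [-2.5  1.2 73.1]
yel [[-85.4, -36.2, 55.4], [-81.5, 0.6, 57.2], [-77.8, 32.3, 58.5]]
yel [[73.8, -17.1, 47.5], [78.0, 1.8, 60.8], [82.9, 17.7, 67.3]]
move [0.0009 0.0052 0.0909] rot [ 0.0005  0.0078 -0.0002] tcp [0.4716 0.0349 0.2409] tooly [0.12  0.993 0.   ] toolz [ 0.008 -0.    -1.   ]
```

The catch has snapped: the lid is flat with the mark at 50 mm and no load, and the nose is back at 73.8 mm. I'll pick up the closed tub by its ridge.

Converted, 0.1 m is 0.125, 0.09 m is 0.1125, 0.008 rad is 0.002.

```bash
python3 drive.py '[{"tx": 0.0013,"ty": 0.0038,"tz": 0.0375,"dry": 0.001},{"tx": 0.0013,"ty": 0.0038,"tz": 0.075,"dry": 0.002},{"tx": 0.0013,"ty": 0.0038,"tz": 0.1125,"dry": 0.002},{"tx": 0.0013,"ty": 0.0038,"tz": 0.125,"dry": 0.002},{"tx": 0.0013,"ty": 0.0038,"tz": 0.125,"dry": 0.002}]' | grep tcp; python3 -c "
from h import *
tgt([.4716,.0376,.127],83.1)"
```

```text
tcp_pos: [0.4708, 0.0385, 0.1396]
move [-0.0009 -0.0008  0.0126] rot [ 0.0003 -0.0039  0.0018] tcp [0.4708 0.0385 0.1396] tooly [0.118 0.993 0.   ] toolz [-0.004  0.001 -1.   ]
```

Converted, 0.0125 m is 0.0156, 0.006 m is 0.0075.

```bash
python3 drive.py '[{"ty": -0.001,"tz": 0.0075},{"ty": -0.001,"tz": 0.0156},{"ty": -0.001,"tz": 0.0156}]' | grep -E 'tcp|cont'
python3 drive.py '[{},{},{},{},{}]' 0 100
python3 drive.py '[{"tz": -0.01},{"tz": -0.02},{"tz": -0.0313},{"tz": -0.0313}]'
python3 -c "
from h import *
print(r.get_obs()['joints'].round(2));tgt([.5526,-.0962,.152],95.5)"
```

```text
tcp_pos: [0.4719, 0.0365, 0.1286]
contact_force: [0.7, 0.0, 0.3]
clock: 15.25
tcp_pos: [0.4721, 0.0367, 0.1294]
orientation: [0.19, 3.135, -0.0]
contact_force: [-1.0, 0.3, 5.8]
grip_width: 0.0137
gripper_force: 98.1
clock: 15.65
tcp_pos: [0.4723, 0.0365, 0.1547]
orientation: [0.19, 3.134, 0.0]
contact_force: [0.3, -0.5, -7.2]
grip_width: 0.0139
gripper_force: 99.0
[ 0.39  0.46 -0.72  2.12  0.46  0.72  0.82]
move [-0.0957 -0.1221  0.0029] rot [ 1.000e-04  1.900e-03 -2.171e-01] tcp [0.4723 0.0365 0.1547] tooly [0.121 0.993 0.   ] toolz [ 0.002  0.    -1.   ]
```

Converted, -0.097 m is -0.1213, -0.076 m is -0.095, -0.19 rad is -0.0475.

```bash
python3 drive.py '[{"tx": -0.0125,"ty": -0.015,"drz": -0.0075},{"tx": -0.0313,"ty": -0.04,"drz": -0.0175},{"tx": -0.0525,"ty": -0.0675,"drz": -0.0275},{"tx": -0.075,"ty": -0.095,"drz": -0.0375},{"tx": -0.095,"ty": -0.1213,"drz": -0.0475}]' | grep -E 'tcp|cont'
python3 -c "
from h import *
tgt([.5526,-.0962,.152],95.5)"
```

```text
tcp_pos: [0.5359, -0.0703, 0.1533]
contact_force: [1.1, -0.4, -7.7]
move [-0.0149 -0.027   0.0013] rot [-0.0001 -0.0004 -0.0257] tcp [ 0.5359 -0.0703  0.1533] tooly [-0.07   0.998 -0.   ] toolz [-0. -0. -1.]
```

Converted, -0.025 m is -0.0313, -0.0145 m is -0.0181, -0.025 rad is -0.0063.

```bash
python3 drive.py '[{"tx": -0.0088,"ty": -0.015,"drz": -0.0038},{"tx": -0.0181,"ty": -0.0313,"drz": -0.0063},{"tx": -0.0181,"ty": -0.0313,"drz": -0.0063},{"tx": -0.0181,"ty": -0.0313,"drz": -0.0063}]' | grep -E 'tcp|cont'
python3 -c "
from h import *
tgt([.5526,-.0962,.129],95.5)"
```

```text
tcp_pos: [0.5512, -0.0928, 0.1531]
contact_force: [0.8, -0.1, -7.5]
move [-0.0011 -0.0036  0.0241] rot [ 0.0007 -0.001  -0.0029] tcp [ 0.5512 -0.0928  0.1531] tooly [-0.093  0.996  0.001] toolz [-0.001  0.001 -1.   ]
```

Converted, 0.0245 m is 0.0306, 0.024 m is 0.03, -0.003 rad is -0.0008.

```bash
python3 drive.py '[{"tx": -0.0013,"tz": 0.01,"drz": -0.0008},{"tx": -0.0013,"tz": 0.02,"drz": -0.0008},{"tx": -0.0013,"tz": 0.0275,"drz": -0.0008},{"tx": -0.0013,"tz": 0.03,"drz": -0.0008},{"tx": -0.0013,"tz": 0.0306,"drz": -0.0008}]' | grep -E 'tcp|cont'
python3 drive.py '[{},{},{}]' 0.045 | grep -E 'tcp|cont|wid'
python3 drive.py '[{"ty": 0.0125,"tz": -0.0375},{"ty": 0.0375,"tz": -0.0875},{"ty": 0.0875,"tz": -0.125},{"ty": 0.125,"tz": -0.15},{"ty": 0.125,"tz": -0.15}]' | grep -E 'tcp|cont'
python3 - <<'E'
from h import *
p,d,W,m=snap('w11');np.save('w11W.npy',W)
P=near(W,m['orange'],.5526,-.095,.12,.04,.056);print('lid',len(P),rect(P),np.median(P[:,2]))
P=near(W,m['red'],.57,-.24,.16,-.02,.02);print('red',len(P),rect(P))
P=near(W,m['yellow'],.55,-.1,.12,.05,.075)
for g in (P[P[:,1]<-.1],P[P[:,1]>-.1]): print('yel',len(g),len(g) and rect(g))
P=near(W,m['dark'],.5526,-.095,.04,.068,.08);print('ridge',rect(P),P.mean(0))
E
```

```text
tcp_pos: [0.5533, -0.0922, 0.1295]
contact_force: [1.5, 0.5, -1.5]
tcp_pos: [0.5532, -0.0928, 0.1295]
contact_force: [-0.2, 0.0, -0.5]
grip_width: 0.0449
tcp_pos: [0.5441, 0.0126, 0.2531]
contact_force: [0.5, -0.1, 0.8]
lid 19038 (array([553.5, -93. ]), array([ 97.3, 153.5]), 5.7) 0.04926491865426165
red 1279 (array([ 564.7, -217.1]), array([115.9, 155. ]), 81.5)
yel 1113 (array([ 562.9, -169.8]), array([72.2,  9.7]), 6.2)
yel 651 (array([544.4, -10.4]), array([36.4, 10.5]), 5.5)
ridge (array([553.4, -90.9]), array([49.7, 16.5]), 5.2) [ 0.55207029 -0.09008641  0.07281633]
```

View pics/w11.png

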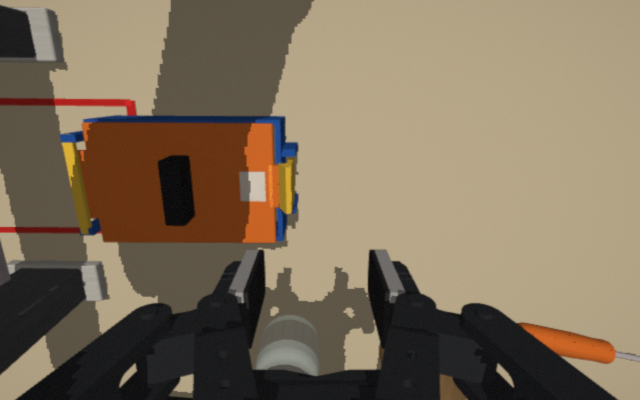

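The tub stands square in front of the press at frame x +1 mm, y +155 mm, yaw 95.6°. I'll turn the hand 90° with the camera away from the press, and push on both cheeks with the fingers 38 mm apart.

Converted, 0.02 m is 0.025, 0.01 m is 0.0125, 0.75 rad is 0.1875.

```bash
python3 drive.py '[{"drz": 0.0375},{"ty": 0.0125,"drz": 0.075},{"ty": 0.025,"drz": 0.1125},{"ty": 0.025,"drz": 0.15},{"ty": 0.025,"drz": 0.1875}]' 0.038 | grep -E 'tcp'
python3 drive.py '[{"drz": 0.0375},{"drz": 0.075},{"drz": 0.1125},{"drz": 0.15},{"drz": 0.1875}]' | grep -E 'tcp|wid'
python3 -c "
from h import *
print(r.get_obs()['joints'].round(2));tgt([.5405,.0327,.11],5.5)"
```

```text
tcp_pos: [0.5409, 0.0254, 0.2481]
tcp_pos: [0.5409, 0.0249, 0.248]
grip_width: 0.038
[ 0.25  0.37 -0.51  1.9   0.22  0.93 -0.2 ]
move [0.0078 0.0011 0.138 ] rot [-0.0017  0.0006  0.0637] tcp [0.5409 0.0249 0.248 ] tooly [ 0.987  0.159 -0.002] toolz [-0.002 -0.001 -1.   ]
```

Converted, 0.138 m is 0.1725, 0.12 m is 0.15, 0.064 rad is 0.016.

```bash
python3 drive.py '[{"tx": 0.01,"ty": 0.0013,"tz": 0.05,"drz": 0.016},{"tx": 0.01,"ty": 0.0013,"tz": 0.1,"drz": 0.016},{"tx": 0.01,"ty": 0.0013,"tz": 0.15,"drz": 0.016},{"tx": 0.01,"ty": 0.0013,"tz": 0.1725,"drz": 0.016},{"tx": 0.01,"ty": 0.0013,"tz": 0.1725,"drz": 0.016}]' | grep -E 'tcp|cont'
python3 -c "
from h import *
tgt([.5405,.0327,.09],5.5);tgt([.5577,-.1464,.09],5.5)"
```

```text
tcp_pos: [0.5385, 0.033, 0.1075]
contact_force: [-0.5, -0.3, 0.3]
move [-0.0005  0.0021  0.0175] rot [-0.0071  0.0007  0.0067] tcp [0.5385 0.033  0.1075] tooly [ 0.995  0.103 -0.007] toolz [-0.007 -0.001 -1.   ]
move [-0.1804  0.0008  0.0177] rot [-0.0071  0.0007  0.0067] tcp [0.5385 0.033  0.1075] tooly [ 0.995  0.103 -0.007] toolz [-0.007 -0.001 -1.   ]
```

Converted, 0.0175 m is 0.0219, 0.002 m is 0.0025, -0.007 rad is -0.0018.

```bash
python3 drive.py '[{"ty": 0.0025,"tz": 0.0113,"drx": -0.0018,"drz": 0.0018},{"ty": 0.0025,"tz": 0.0219,"drx": -0.0018,"drz": 0.0018},{"ty": 0.0025,"tz": 0.0219,"drx": -0.0018,"drz": 0.0018},{"ty": 0.0025,"tz": 0.0219,"drx": -0.0018,"drz": 0.0018}]' | grep -E 'tcp|cont'
python3 drive.py '[{"tx": -0.01},{"tx": -0.02},{"tx": -0.03},{"tx": -0.04},{"tx": -0.05}]' | grep -E 'tcp|cont'
python3 -c "
from h import *
tgt([.5577,-.1464,.09],5.5)"
```

```text
tcp_pos: [0.543, 0.0349, 0.094]
contact_force: [0.4, 0.9, 0.1]
tcp_pos: [0.5468, -0.0044, 0.0938]
contact_force: [-0.1, 4.5, 1.7]
move [-0.1424 -0.003   0.0036] rot [ 0.0079 -0.0016  0.0014] tcp [ 0.5468 -0.0044  0.0938] tooly [0.995 0.097 0.008] toolz [ 0.008  0.002 -1.   ]
```

Converted, -0.05 m is -0.0625, -0.04 m is -0.05.

```bash
python3 drive.py '[{"tx": -0.0125,"ty": -0.0013},{"tx": -0.025,"ty": -0.0013},{"tx": -0.0375,"ty": -0.0025},{"tx": -0.05,"ty": -0.0025},{"tx": -0.0625,"ty": -0.0025}]' | grep -E 'tcp|cont'
python3 drive.py '[{"tx": -0.0125},{"tx": -0.025},{"tx": -0.0375},{"tx": -0.05},{"tx": -0.0625}]' | grep -E 'tcp|cont'
python3 - <<'E'
from h import *
p,d,W,m=snap('w12')
P=near(W,m['orange'],.56,-.18,.12,.04,.056);print('lid',len(P),rect(P))
P=near(W,m['yellow'],.555,-.1,.06,.05,.075);print('catch',len(P),len(P) and rect(P))
tgt([.5577,-.1464,.09],5.5)
s,ds=r.grab_frame('scene');W=cloud('s',s,ds,r.camera_info('scene'));m=masks(s)
P=near(W,m['yellow'],.555,-.25,.18,.04,.075);print('scene yel',len(P),rect(P))
cv2.imwrite('pics/s12.png',np.hstack([cv2.resize(s[200:380,140:340],(400,360)),cv2.resize(p,(400,360))]))
E
```

```text
tcp_pos: [0.5496, -0.0548, 0.0938]
contact_force: [-0.6, 5.0, 3.2]
tcp_pos: [0.5543, -0.1045, 0.0938]
contact_force: [-0.5, 5.2, 4.2]
lid 449 (array([ 543.9, -136.7]), array([75.9, 13.4]), 16.3)
catch 3624 (array([ 553.1, -118.1]), array([35.6,  5.8]), 2.8)
move [-0.0394 -0.0004  0.0037] rot [ 0.0069  0.0008 -0.0008] tcp [ 0.5543 -0.1071  0.0936] tooly [0.995 0.095 0.007] toolz [ 0.007 -0.    -1.   ]
scene yel 248 (array([ 562.5, -201.8]), array([ 72.7, 175.6]), 6.1)
```

View pics/s12.png

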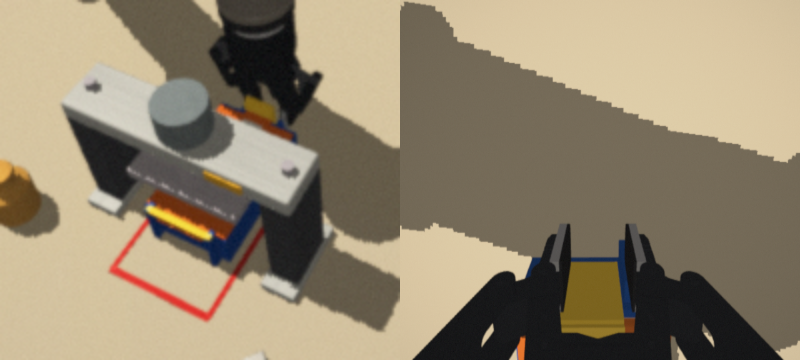

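The tub is going in squarely: bridge at (180,222) inside the red outline, catch between the fingers. About 40 mm remain.

Converted, -0.038 m is -0.0475, -0.03 m is -0.0375.

```bash
python3 drive.py '[{"tx": -0.0125},{"tx": -0.025},{"tx": -0.0375},{"tx": -0.0475},{"tx": -0.0475}]' | grep -E 'tcp|cont'
cat > sc.py <<'E'
from h import *
s,ds=r.grab_frame('scene');W=cloud('s',s,ds,r.camera_info('scene'));m=masks(s)
ex=np.array([.9954,.0958,0]);ey=np.array([-.0958,.9954,0]);P0=np.array([.567,-.243,0])
U=np.stack([(W-P0)@ex,(W-P0)@ey,W[...,2]],-1)*1000
def g(n,lo,hi):
    q=U[m[n]];q=q[(q>lo).all(1)&(q<hi).all(1)];print(n,len(q),np.percentile(q,[3,50,97],axis=0).round(1).tolist());return q
q=g('yellow',[-60,-130,45],[60,-20,75])
if len(q)>9: print('bar slope',np.degrees(np.polyfit(q[:,0],q[:,1],1)[0]).round(1))
g('yellow',[-60,40,45],[60,130,75]);g('blue',[-70,-130,2],[70,0,50]);g('red',[-80,-130,-15],[80,120,15])
cv2.imwrite('pics/sc.png',s)
E
python3 sc.py; python3 -c "
from h import *
tgt([.5577,-.1464,.09],5.5)"
```

```text
tcp_pos: [0.5579, -0.1445, 0.0934]
contact_force: [-0.2, 1.3, 1.1]
yellow 148 [[-33.9, -84.2, 48.3], [-2.4, -80.3, 56.4], [29.1, -72.7, 58.6]]
bar slope -0.6
move [-0.0022 -0.0003  0.0034] rot [ 0.0065  0.0013 -0.0009] tcp [ 0.5577 -0.1442  0.0934] tooly [0.995 0.095 0.006] toolz [ 0.007 -0.001 -1.   ]Traceback (most recent call last):
  File "sc.py", line 9, in <module>
    g('yellow',[-60,40,45],[60,130,75]);g('blue',[-70,-130,2],[70,0,50]);g('red',[-80,-130,-15],[80,120,15])
    ~^^^^^^^^^^^^^^^^^^^^^^^^^^^^^^^^^^
  File "sc.py", line 6, in g
    q=U[m[n]];q=q[(q>lo).all(1)&(q<hi).all(1)];print(n,len(q),np.percentile(q,[3,50,97],axis=0).round(1).tolist());return q
                                                              ~~~~~~~~~~~~~^^^^^^^^^^^^^^^^^^^^
    return _quantile_unchecked(
        a, q, axis, out, overwrite_input, method, keepdims, weights)
    return _ureduce(a,
                    func=_quantile_ureduce_func,
    ...<5 lines>...
                    overwrite_input=overwrite_input,
                    method=method)
    r = func(a, **kwargs)
    result = _quantile(arr,
                       quantiles=q,
    ...<2 lines>...
                       out=out,
                       weights=wgt)
    slices_having_nans = np.isnan(arr[-1, ...])
                                  ~~~^^^^^^^^^
IndexError: index -1 is out of bounds for axis 0 with size 0
```

The bar sits at frame (-2,-80), so the tub is centred to about 2 mm. I'll back off and check everything once more.

Converted, 0.15 m is 0.1875, 0.12 m is 0.15.

```bash
python3 drive.py '[{"tx": 0.025},{"tx": 0.0625},{"tx": 0.1125,"tz": -0.025},{"tx": 0.15,"tz": -0.075},{"tx": 0.1875,"tz": -0.125}]' | grep -E 'tcp|cont'
python3 drive.py '[{"tx": 0.0375,"tz": -0.05},{"tx": 0.075,"tz": -0.1},{"tx": 0.075,"tz": -0.1},{"tx": 0.075,"tz": -0.1}]' | grep -E 'clock|tcp|cont'
sed -i 's/^g(.yellow.,\[-60,40/#&/' sc.py; cat >> sc.py <<'E'
for n,a in (('yellow',([-60,40,45],[60,130,75])),('orange',([-70,-100,40],[70,110,60])),('red',([-80,-130,-15],[80,120,15]))):
    try: g(n,*a)
    except IndexError: print(n,'none')
t,dt=r.grab_frame('top');p,d,Ww,mw=snap('w13')
U=np.stack([(Ww-P0)@ex,(Ww-P0)@ey,Ww[...,2]],-1)*1000
m=mw
for n,a in (('yellow',([-60,40,45],[60,130,75])),('orange',([-70,-100,40],[70,110,60]))):
    try: g(n,*a)
    except IndexError: print('wrist',n,'none')
cv2.imwrite('pics/end.png',np.hstack([cv2.resize(s[200:380,140:340],(400,360)),cv2.resize(t[100:300,280:520],(400,333))[:360] if 0 else cv2.resize(t[80:280,300:520],(400,360))]))
E
python3 sc.py
```

```text
tcp_pos: [0.5419, 0.0076, 0.194]
contact_force: [1.7, -0.2, -0.0]
clock: 22.85
tcp_pos: [0.5367, 0.0665, 0.2744]
contact_force: [-0.4, -1.2, -0.3]
yellow 138 [[-33.7, -83.9, 52.7], [-1.8, -80.2, 56.3], [29.9, -75.4, 58.7]]
bar slope -0.4
yellow none
orange 1122 [[-44.9, -69.7, 46.2], [1.9, -45.2, 48.6], [46.0, -18.9, 51.0]]
red 288 [[-59.9, -97.7, -3.1], [33.4, -92.8, -0.5], [62.1, 4.1, 1.8]]
wrist yellow none
wrist orange none
```

View pics/end.png

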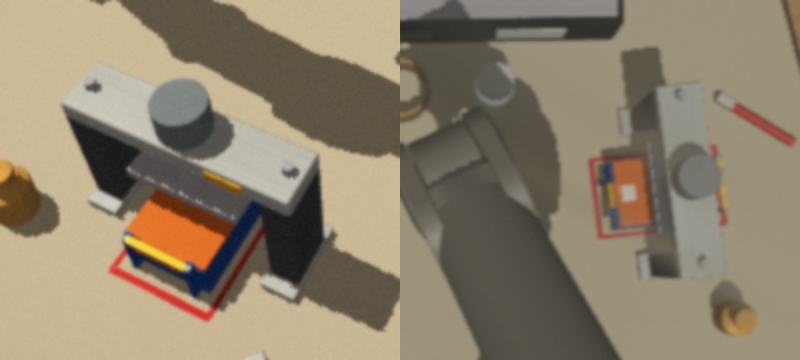

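The pictures show the tub centred in the red outline at both ends, with the bridge at (160,250) left and the catch at (607,185) right. The lid is flat and the hand is clear.

```bash
python3 -c "
from bench import r
print(r.hand_in())"
```

```text
the job is handed in; nothing more can be done
None
```

I handed the job in at about 23 s with the lid snapped shut and the closed tub within about 2 mm of the press centre by my camera measurements, square in the red outline, and the hand clear; `hand_in()` gave no verdict.

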